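# Offer up the matching wooden hinge leaf

## Robot

A 7-joint arm with a two-finger parallel gripper is mounted at the origin on the work surface. World frame = base frame: x ahead of the robot, y to its left, z up, the work surface at z = 0. Lengths are in m, angles in rad, forces in N, time in s.
With the tool pointing down it reaches from about 0.425 to 0.975 m from the base axis. Payload 16.7 kg.
Tool frame: the origin (TCP) lies at the very end of the fingers, on their centre line; the grasp point (between the pads) lies manip.grip_depth behind it (manip.grip_depth is the distance from the TCP to the grasp point, in m); z points along the fingers, y is the line along which they close (so a half turn about z gives the same grasp; the last joint's range is limited). The gripper opens to 85 mm and grips with 20 to 120 N. Pads are 22 mm wide; open, the fingers measure 114 mm over their backs; the gripper's body (76 mm by 85 mm) begins 54 mm behind the grasp point. The pads swing forward as they close: fully open they stand 13 mm farther back than shut.
Start: joints at [-1.433, 0.426, 0.074, 1.606, -0.034, 1.111, -0.067], TCP at [0.191, 0.647, 0.231] pointing down, gripper open.
Joint ranges: [-2.85, 2.85], [-0.5, 2.14], [-1.23, 1.37], [0.21, 2.46], [-1.02, 4.16], [0.16, 2.05], [-2.73, 2.73]. Speed limits (rad/s): [1.89, 1.89, 2.39, 2.39, 3.01, 3.01, 3.01].

## Interface

Orientations are given as a unit quaternion [w, x, y, z].
In Python, from rig import manip, optics gives the robot as it stands.
- The arm moves only by the tool send_rows, never from a script. Its argument "plan" is a list of rows, each a list of 5 numbers: the closure, from 0 (fully open) to 1 (shut), then the shift along the tool's x, y, z in mm, then the turn about the tool's z in rad. In form: [[gripper, dx, dy, dz, twist], ...]. A call has 1 to 10 rows; each row is the pose to reach, as a shift and turn from the pose commanded when the call began, along the tool's axes at that moment; what a row does not reach only later rows make up. A row lasts 1/8 s, in which the tool goes at most 62.5 mm and 10.7 degrees, less where a joint would pass 70% of its speed; a pose out of reach is approached as far as the arm can. A call with a gripper value outside its range is refused whole. The fingers move at their own pace and stop on an object; "force" is the grip in N (left out, the last holds). Time passes only in rows, so rows that repeat a pose let the fingers close. It gives the time, the measured TCP pose, the force, the opening and the grip force at its end, in the units of the state.
- manip.get_obs(): the state, without advancing time (a new reading comes with each control period).
- optics.camera(name): name is "scene" or "top" or "wrist"; returns a dict with "frame" (420x560x3 uint8, blue, green, red), "fov_y" (degrees; the focal length in pixels is half the picture's height over the tangent of half this angle, whatever the lens; pixels are square), "cx", "cy" (the principal point, pixels), "eye" and "rotation" of the camera in the world; the wrist camera has in their place "T_tool_cam" (4x4, takes a point from camera to tool coordinates, whose origin is the TCP and whose axes are the flange's). Camera axes: x right, y down, z forward; pixel columns grow to the right and rows downward; lengths in m; the calibration is good to about 2 mm. A picture is of the moment at which its call begins: read the wrist's pose just before it. There is no depth.
- manip.close_job(): hands the job in; it is judged then, once.
The state is a dict: "clock": time; "joint_pos": joint angles; "qvel": joint speeds; "effort": joint torques, N m; "eef_pos": TCP position; "eef_rot": TCP orientation; "wrist_force": force on the tool from outside, world axes, zero at the start; "torque": the same for the moment, N m; "finger_gap": opening from 0.0 (shut) to 1.0 (fully open); "grasp_force": force on a finger pad.
Only numpy, scipy, OpenCV 4.12 (cv2) and the standard library are available. Lean on these libraries where they do the work, as an engineer would, in place of code of your own. Each camera call takes 0.05 s, during which the arm holds its last target. There are 200 camera calls.

## Task

The wrong hinge leaf, the one with two knuckles, stands in front of the hinge on the jamb block: make the leaves trade places. First stand the two-knuckle leaf upright on the parts board beside the other leaf and let go of it; then bring the single-knuckle leaf and gently put its knuckle centrally between the two fixed knuckles, upright and in one plane with the fixed leaf like a fully open hinge, so that the holes line up for the 10 mm pin. Finish while still holding it there in the air, not resting on or pushing against anything, and leave the other things alone.

Things in the scene. Friction and masses are not known exactly. Their poses are not given: they have to be found in the camera images.
- jamb: Dark wooden block 60 x 90 x 130 mm high, fixed, on either side of the bench, a 12 mm thick wooden hinge leaf on its +x face (yaw within 0.35). Origin: on the upright hinge axis at bench level. z up; y in the fixed leaf's plane, from block to free side. Leaf: x -6 to 6, y -104 to -20, z 30 to 120 mm; block: x -66 to -6, y -112 to -22. Two knuckle tubes, 28 mm outside, 14 mm hole, on the axis.
- jamb_hole (a point): Middle of the 34 mm gap between the two fixed knuckles (z 30 to 58 and 92 to 120 mm), on the hinge axis, 75 mm above the bench. The gap is open except on the -y side. Axes as the jamb block.
- leaf: The matching loose wooden leaf, 0.18 kg, ONE knuckle: plate 12 (x) x 90 (y) x 84 mm (z) standing on its 12 mm edge, origin at the centre of the plate's underside. Knuckle tube (28 mm outside, 14 mm hole, z 30 to 54) on a web at the -y end. Starts on the board's half nearer the robot, within 0.3 rad of its yaw. Grip across the 12 mm from above. In place its underside is 33 mm above the bench.
- leaf_hole (a point): Centre of the loose leaf's single knuckle hole (leaf frame 0, -65, 42 mm). Axes as the leaf.
- odd_leaf: The wrong loose leaf: same wood, mass, plate (12 x 90 x 84 mm on its 12 mm edge) and origin (centre of the plate's underside), but TWO knuckle tubes at its -y end (axis at y -65, z 0 to 25 and 59 to 84 mm). Starts standing on the bench just off the +y side of the fixed hinge, where the other leaf must go, roughly in line with the fixed leaf.
- board: Parts board: bare plywood sheet 240 (x) x 200 (y) x 6 mm, fixed flat on the bench. Origin: centre of its underside; its top is 6 mm above the bench. The half away from the robot (+x) is free.
- bowl: Bystander: turned wooden bowl, 120 mm across, 50 mm high, at the far side of the bench. Origin: centre of its underside.
- pin_block: Bystander: dark wooden block 50 x 50 x 30 mm with the wooden hinge pin (10 mm, head 20 mm) standing in it, 92 mm high in all, at the far side. Origin: centre of its underside.
- mallet: Bystander: turned round mallet standing on its head, 90 mm across, 220 mm high, on the left. Origin: centre of its underside.
- gouge: Bystander: turning gouge lying along x on the right, 460 mm long, 34 mm thick. Origin: under the joint of handle and blade.
Mind the look-alikes: they are no part of the job. What is shaped like the odd_leaf but blue or purple is not meant.

How it is judged:
On the way, in this order (a step that is already met when the one before it is completed fails the run):
1. the two-knuckle leaf stands upright on the parts board, let go (x of odd_leaf in the frame of board between -0.115 and 0.115 m and y of odd_leaf in the frame of board between -0.095 and 0.095 m and z of odd_leaf in the frame of board between 0.003 and 0.01 m and angle between odd_leaf's own z axis and vertical below 0.12 rad and contact force between each of the arm, the fingers and odd_leaf below 0.1 N and linear speed of odd_leaf below 0.02 m/s), for 0.2 s.
2. the single-knuckle leaf is held with its hole in line with the fixed knuckles (horizontal distance between leaf_hole and jamb_hole below 0.004 m and z of leaf_hole in the frame of jamb_hole between -0.004 and 0.004 m and angle between leaf's own z axis and vertical below 0.07 rad and angle between the y axis of leaf and the y axis of jamb, either way round below 0.2 rad and y of leaf in the frame of jamb above 0.04 m and contact force between the fingers and leaf above 2 N and contact force between leaf and jamb below 1 N and linear speed of leaf below 0.02 m/s), for 0.2 s.
At the end, for the whole second after the job is handed in: Two-knuckle leaf upright, at rest and released on the board; the fingers hold the other leaf still and upright (0.07 rad), its hole within 4 mm of the hinge axis and 4 mm of mid-gap in height, in plane with the fixed leaf (0.2 rad), on the free side, under 1 N on the jamb (all of step 1 and all of step 2); the arm keeps its last pose, push and grip.
It fails at once if the bowl, pin block, mallet or gouge is moved over 30 mm (distance of any of bowl, pin_block, mallet, gouge from where it was at the start of the episode above 0.03 m).
It fails at once if the jamb block or its hinge is struck or pushed hard (contact force between jamb and anything else above 25 N).
It fails at once if a loose leaf is knocked over (angle between any of leaf, odd_leaf's own z axis and vertical above 0.8 rad).
It also fails if it takes over 62 s, if anything falls off the work surface, if the arm or the gripper's body presses on something with over 40 N, if the wrist force passes 120 N, or if a joint passes its speed limit or range.

## Working session

There is one attempt and no reset: what is moved stays moved. The work goes in short steps, Python scripts to look and compute and a tool call to move; the robot and the scene stay as the last step left them, time stands still between calls to the robot, and variables do not carry over. Pictures are saved under pics/ and viewed, at most 10 in all, crops included, and the job is handed in when it is done.

Besides the shell and the picture viewer there is one more tool, called by a JSON object that holds its "api" and its "payload", one argument or row to a line. send_rows: Moves the arm, as the interface text tells. Its arguments: {"type":"object","properties":{"plan":{"type":"array"},"force":{"type":"number"}},"required":["plan"]}

```bash
mkdir -p pics; ls
python3 - <<'E'
from rig import manip, optics
import cv2, json
o=manip.get_obs(); print({k:(v.tolist() if hasattr(v,'tolist') else v) for k,v in o.items()}, manip.grip_depth)
for n in ['scene','top','wrist']:
    c=optics.camera(n); cv2.imwrite(f'pics/{n}0.png',c['frame'])
    print(n,{k:(v.tolist() if hasattr(v,'tolist') else v) for k,v in c.items() if k!='frame'})
E
```

```text
pics
{'clock': 0.0, 'joint_pos': [-1.4334765267750318, 0.42676750175232553, 0.07386215574634145, 1.6066223952297014, -0.034080423167292095, 1.1108232312901933, -0.06709421751378496], 'qvel': [0.00032264541730309056, 0.00030452121584945016, 0.00029103581833067935, 0.0023556324290585715, 0.0003039842412430287, 0.0007122558225718782, 0.0013126055721374244], 'effort': [-0.0002575298822193872, -94.98138427734375, 3.7605415284633636, -46.35198712348938, 0.019118141499347985, 0.010136017226614058, 5.5479665661550825e-05], 'eef_pos': [0.19088149043669128, 0.6470046902969502, 0.23058048347504465], 'eef_rot': [-3.478201737221506e-05, 0.14293261259960033, 0.9897321886289961, -0.000679586139645154], 'wrist_force': [0.13144862526348855, -0.5666528615454133, 0.052048220437315725], 'torque': [0.008837162237681186, -0.047116739217131345, 0.015320895146424192], 'grasp_force': 0.0, 'finger_gap': 0.9945286412860181} 0.0187
scene {'fov_y': 56.78833856884247, 'cx': 273.3630533331229, 'cy': 208.39799480233063, 'eye': [0.9810938966728081, -0.41102515935359746, 1.1631555325047853], 'rotation': [-0.2310762101082092, 0.8774678171360063, 0.4064304251642669, -0.10709026339211275]}
top {'fov_y': 47.75801742934074, 'cx': 277.9783522940409, 'cy': 214.99779803422393, 'eye': [0.4087217380856337, 0.011978009244307997, 1.3628959091227988], 'rotation': [0.03132109697765272, -0.7060215103521745, 0.7069898207128356, -0.026795693918674236]}
wrist {'fov_y': 65.2793187223548, 'cx': 279.32966631220484, 'cy': 211.36808884450647, 'T_tool_cam': [[0.0002639248361099318, -0.9587759397399284, -0.28416303017721345, 0.07090042681089567], [0.999999904914652, 0.00035169248802075274, -0.0002578431284367579, -0.0005624141289420903], [0.0003471517908591954, -0.2841629351062676, 0.9587759413947675, -0.1422481811352062], [0.0, 0.0, 0.0, 1.0]]}
```

View pics/top0.png

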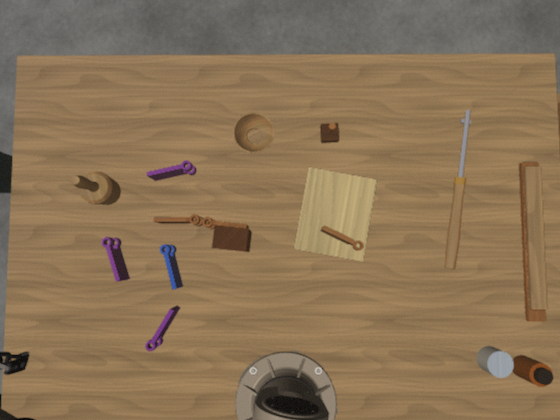

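View pics/scene0.png

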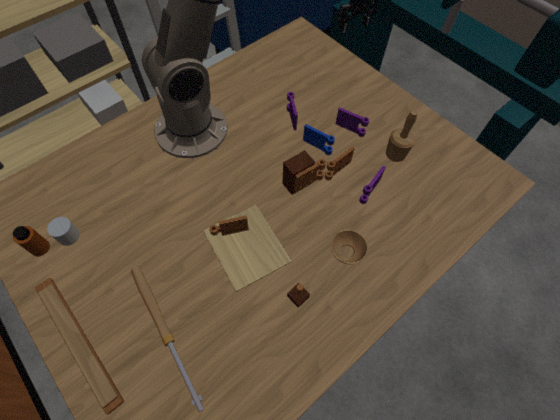

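The top view shows the odd leaf at px (155–200, 219), the fixed hinge at about (209, 222), and its block at (231, 237). The board is at (337, 215), with the single-knuckle leaf on it at (342, 237). Next I'll take rough positions from colour masks and then go closer.

```bash
cat > h.py <<'E'
import numpy as np, cv2
from rig import manip, optics
from scipy.spatial.transform import Rotation as R
def rot(q): q=np.array(q); return R.from_quat([q[1],q[2],q[3],q[0]]).as_matrix()
def cam(name):
    o=manip.get_obs(); c=optics.camera(name)
    f=c['frame'].shape[0]/2/np.tan(np.radians(c['fov_y'])/2)
    if name=='wrist':
        T=np.array(c['T_tool_cam']); Rt=rot(o['eef_rot']); Rc=Rt@T[:3,:3]; e=np.array(o['eef_pos'])+Rt@T[:3,3]
    else: Rc=rot(c['rotation']); e=np.array(c['eye'])
    return dict(img=c['frame'],f=f,cx=c['cx'],cy=c['cy'],R=Rc,e=e)
def onz(c,uv,z):
    uv=np.atleast_2d(np.array(uv,float))
    d=np.c_[(uv[:,0]-c['cx'])/c['f'],(uv[:,1]-c['cy'])/c['f'],np.ones(len(uv))]@c['R'].T
    return c['e']+d*((z-c['e'][2])/d[:,2])[:,None]
def proj(c,p):
    q=(np.atleast_2d(p)-c['e'])@c['R']; return np.c_[c['cx']+c['f']*q[:,0]/q[:,2],c['cy']+c['f']*q[:,1]/q[:,2]]
E
python3 - <<'E'
from h import *
c=cam('top'); print(rot(np.array([1,0,0,0])) is None, c['R'].round(3).tolist())
for n,uv,z in [('odd far end',(155,219),.084),('odd knuckle',(196,220),.084),('fixed knuckle',(209,222.5),.12),('leaf far',(322,230),.09),('leaf knuckle',(358,245),.06),('board',(337,215),.006)]:
    print(n,onz(c,uv,z)[0].round(3))
im=c['img']; a=im[195:260,145:260]; b=im[160:270,290:385]
a=cv2.resize(a,None,fx=6,fy=6,interpolation=cv2.INTER_CUBIC); cv2.imwrite('pics/a1.png',a)
hsv=cv2.cvtColor(im,cv2.COLOR_BGR2HSV)
for uv in [(175,219),(345,238),(230,237),(100,300),(320,200)]: print(uv,hsv[uv[1],uv[0]])
print(manip.get_obs()['clock'])
E
```

```text
False [[-0.001, -0.997, 0.082], [-1.0, 0.002, 0.006], [-0.006, -0.082, -0.997]]
odd far end [0.504 0.353 0.084]
odd knuckle [0.501 0.242 0.084]
fixed knuckle [0.492 0.201 0.12 ]
leaf far [ 0.473 -0.098  0.09 ]
leaf knuckle [ 0.433 -0.199  0.06 ]
board [ 0.52  -0.149  0.006]
(175, 219) [ 14 146 140]
(345, 238) [ 14 146 143]
(230, 237) [ 13 158  87]
(100, 300) [ 16 105 146]
(320, 200) [ 20  93 175]
0.2
```

View pics/a1.png

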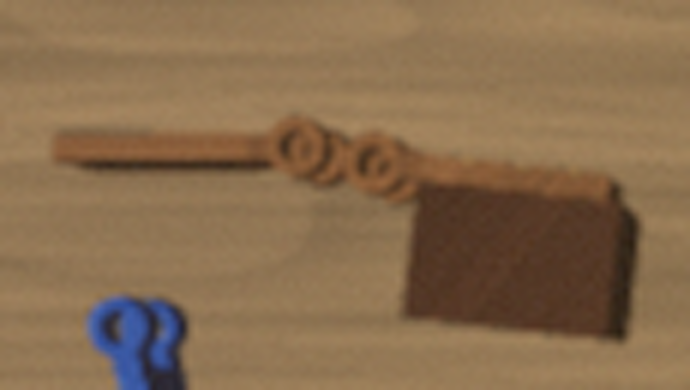

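{"api": "send_rows", "payload": {
  "plan": [
    [0.4, -45, -27, 0, 0.15],
    [0.4, -90, -54, 0, 0.3],
    [0.4, -135, -80, 0, 0.45],
    [0.4, -180, -107, 0, 0.6],
    [0.4, -225, -134, 0, 0.75],
    [0.4, -270, -161, 0, 0.9],
    [0.4, -315, -188, 0, 1.05],
    [0.4, -360, -215, 0, 1.2],
    [0.4, -396, -236, 0, 1.283],
    [0.4, -396, -236, 0, 1.283]
  ]
}}

```text
clock: 1.45
eef_pos: [0.5061, 0.3059, 0.2314]
eef_rot: [0.001, 0.709, 0.705, -0.0]
wrist_force: [-0.7, 0.9, 0.9]
finger_gap: 0.599
grasp_force: 0.0
```

Run:
```python
from h import *
o=manip.get_obs(); print(o['clock'],np.round(o['eef_pos'],4),rot(o['eef_rot']).round(3).tolist(),np.round(o['joint_pos'],2),o['finger_gap'])
c=cam('wrist'); cv2.imwrite('pics/w1.png',c['img']); np.savez('w1.npz',**c)
```

```text
1.45 [0.5061 0.3059 0.2314] [[0.005, 1.0, 0.001], [1.0, -0.005, -0.001], [-0.001, 0.001, -1.0]] [-1.04  0.31  0.48  1.82 -0.16  1.05 -0.5 ] 0.5989875076089776
```

View pics/w1.png

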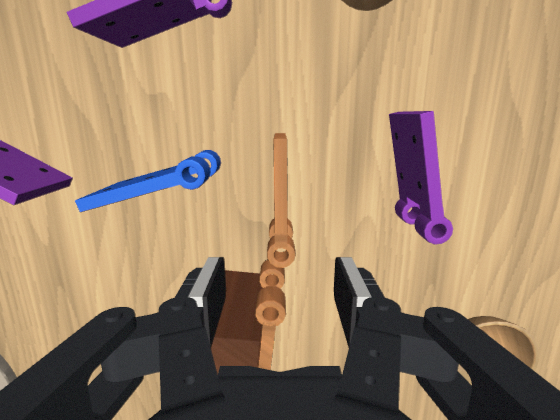

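The wrist view shows the odd leaf's top edge at x = 280, rows 134–235, and its top knuckle hole at (281, 252). The fixed upper knuckle hole is at (270, 312) and the lower one at (271, 280). Blue and purple decoys stand off to the sides.

Run:
```python
from h import *
c=dict(np.load('w1.npz')); c['f']=float(c['f'])
for n,uv,z in [('odd far end',(280,134.5),.084),('odd hole',(281.5,253),.084),('fixed top',(270,313),.12),('fixed low',(271.5,281),.058),('leaf edge rt mid',(270,350),.12)]:
    print(n,onz(c,uv,z)[0].round(4))
hsv=cv2.cvtColor(c['img'],cv2.COLOR_BGR2HSV)
for uv in [(280,180),(240,300),(330,200),(285,243),(281,253)]: print(hsv[uv[1],uv[0]],end=' ')
m=((hsv[...,0]<14)&(hsv[...,1]>120)&(hsv[...,2]>90)).astype(np.uint8)
for r in range(140,236,10): 
    x=np.where(m[r,260:300])[0]+260; print(r,(x.min(),x.max()) if len(x) else None,end='; ')
im=cv2.resize(c['img'][220:370,200:350],None,fx=4,fy=4,interpolation=cv2.INTER_CUBIC); cv2.imwrite('pics/w1c.png',im)
```

```text
odd far end [0.5082 0.3603 0.084 ]
odd hole [0.5091 0.2496 0.084 ]
fixed top [0.4985 0.2077 0.12  ]
fixed low [0.4985 0.2056 0.058 ]
leaf edge rt mid [0.498  0.1684 0.12  ]
[ 14 140 195] [  8 150  80] [ 17  96 213] [ 13 140 191] [ 13 156 155] 140 (np.int64(275), np.int64(285)); 150 (np.int64(274), np.int64(285)); 160 (np.int64(274), np.int64(285)); 170 (np.int64(274), np.int64(285)); 180 (np.int64(274), np.int64(284)); 190 (np.int64(274), np.int64(286)); 200 (np.int64(274), np.int64(286)); 210 (np.int64(276), np.int64(286)); 220 (np.int64(272), np.int64(289)); 230 (np.int64(271), np.int64(291));
```

View pics/w1c.png

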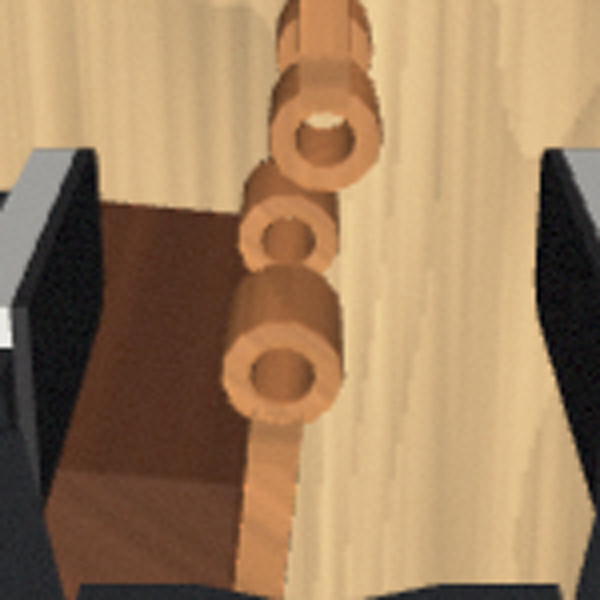

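{"api": "send_rows", "payload": {
  "plan": [
    [0.4, 4, 2, 40, 0],
    [0.4, 9, 2, 90, 0],
    [0.4, 9, 2, 130, 0],
    [0.4, 9, 2, 160, 0],
    [0.4, 9, 2, 176, 0],
    [0.4, 9, 2, 176, 0]
  ],
  "force": 40
}}

```text
clock: 2.25
eef_pos: [0.5053, 0.3183, 0.0548]
eef_rot: [-0.0, 0.706, 0.708, -0.001]
wrist_force: [0.2, -0.4, 1.7]
finger_gap: 0.603
grasp_force: 0.0
```

Run:
```python
from h import *
o=manip.get_obs(); print(o['clock'],np.round(o['eef_pos'],4),rot(o['eef_rot']).round(3).tolist(),np.round(o['wrist_force'],1))
c=dict(np.load('w1.npz')); c['f']=float(c['f'])
for n,uv,z in [('odd hole',(281.2,254),.084),('fixed top',(270.5,313.5),.12),('fixed low',(272.2,279.5),.058),('edgeL',(259.2,365),.12),('edgeR',(272,365),.12),('edgeR2',(274.8,330),.12)]:
    print(n,onz(c,uv,z)[0].round(4))
```

```text
2.25 [0.5053 0.3183 0.0548] [[-0.002, 1.0, -0.001], [1.0, 0.002, -0.001], [-0.001, -0.001, -1.0]] [ 0.2 -0.4  1.7]
odd hole [0.5089 0.2485 0.084 ]
fixed top [0.499  0.2071 0.12  ]
fixed low [0.4992 0.2074 0.058 ]
edgeL [0.4877 0.1517 0.12  ]
edgeR [0.4997 0.1516 0.12  ]
edgeR2 [0.5027 0.19   0.12  ]
```

{"api": "send_rows", "payload": {
  "plan": [
    [0.4, -3, 3, 2, 0],
    [0.4, -3, 3, 2, 0],
    [0.9, -3, 3, 2, 0],
    [1, -3, 3, 2, 0],
    [1, -3, 3, 2, 0],
    [1, -3, 3, 2, 0],
    [1, -3, 3, 2, 0],
    [1, -3, 3, 2, 0]
  ],
  "force": 40
}}

```text
clock: 3.25
eef_pos: [0.5091, 0.3152, 0.0536]
eef_rot: [-0.0, 0.707, 0.707, 0.0]
wrist_force: [-0.7, -0.4, 6.2]
finger_gap: 0.131
grasp_force: 45.2
```

{"api": "send_rows", "payload": {
  "plan": [
    [1, 0, 0, -20, 0],
    [1, 0, 0, -60, 0],
    [1, 0, 0, -115, 0],
    [1, 0, 0, -165, 0],
    [1, -40, 5, -170, 0],
    [1, -90, 13, -170, 0],
    [1, -145, 22, -170, 0],
    [1, -200, 32, -170, 0],
    [1, -255, 42, -170, 0],
    [1, -310, 52, -170, 0]
  ]
}}

```text
clock: 4.5
eef_pos: [0.5612, 0.0032, 0.2245]
eef_rot: [0.0, 0.707, 0.707, 0.0]
wrist_force: [1.6, 0.9, -1.3]
finger_gap: 0.134
grasp_force: 44.1
```

{"api": "send_rows", "payload": {
  "plan": [
    [1, -50, 8, 0, 0],
    [1, -100, 17, 0, 0],
    [1, -135, 24, 10, 0],
    [1, -145, 24, 50, 0],
    [1, -145, 24, 90, 0],
    [1, -145, 24, 120, 0],
    [1, -145, 24, 140, 0],
    [1, -145, 24, 140, 0],
    [1, -145, 24, 140, 0]
  ]
}}

```text
clock: 5.62
eef_pos: [0.5861, -0.1401, 0.0846]
eef_rot: [0.001, 0.707, 0.707, 0.0]
wrist_force: [0.7, -0.2, -1.5]
finger_gap: 0.136
grasp_force: 44.0
```

Run:
```python
from h import *
o=manip.get_obs(); print(o['clock'],np.round(o['eef_pos'],4),rot(o['eef_rot']).round(3).tolist(),np.round(o['wrist_force'],1),np.round(o['joint_pos'],2))
c=cam('wrist'); cv2.imwrite('pics/w2.png',c['img']); np.savez('w2.npz',**c)
```

```text
5.625 [ 0.5861 -0.1401  0.0846] [[-0.001, 1.0, 0.001], [1.0, 0.001, -0.0], [-0.0, 0.001, -1.0]] [ 0.7 -0.2 -1.5] [-0.29  0.54  0.55  1.92 -0.39  0.79  0.47]
```

View pics/w2.png

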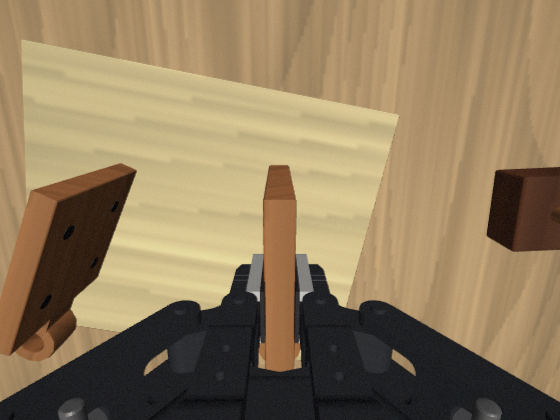

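The wrist view shows the held odd leaf at x ≈ 280 over the board. The board corners are at (22, 41) and (397, 115), its right edge runs down to about (347, 310), and the single leaf is at left with its top edge from (130, 168) to (35, 195).

Run:
```python
from h import *
c=dict(np.load('w2.npz')); c['f']=float(c['f'])
a,b,d=onz(c,[(22,41),(397,115),(347,308)],.006); print(a,b,d,np.linalg.norm(a-b))
ex=(b-a)/np.linalg.norm(b-a); ey=np.array([-ex[1],ex[0],0]); o=(a+b)/2-.1*ey; p=np.array([.5861,-.1401,.006])-o
print('centre',o,'yaw',np.arctan2(ex[1],ex[0]),'odd in board',p@ex,p@ey)
print('leaf far-end top', onz(c,[(127,168),(121,164),(136,168)],.090))
```

```text
[ 0.43074045 -0.02635072  0.006     ] [ 0.66337068 -0.06926539  0.006     ] [ 0.63958162 -0.21192391  0.006     ] 0.23655547399502247
centre [ 0.52891409 -0.14614872  0.006     ] yaw -0.18242494456420752 odd in board 0.05513968186609248 0.01632272572789333
leaf far-end top [[ 0.52343281 -0.09048015  0.09      ]
 [ 0.52115039 -0.08880714  0.09      ]
 [ 0.52719901 -0.0904766   0.09      ]]
```

{"api": "send_rows", "payload": {
  "plan": [
    [1, 0, 0, 12, 0],
    [1, 0, 0, 20, 0],
    [1, 0, 0, 24, 0],
    [1, 0, 0, 24, 0],
    [1, 0, 0, 24, 0]
  ]
}}

```text
clock: 6.3
eef_pos: [0.5856, -0.1398, 0.0596]
eef_rot: [-0.0, 0.707, 0.707, 0.0]
wrist_force: [-2.5, 0.9, 6.7]
finger_gap: 0.131
grasp_force: 45.3
```

Run:
```python
from h import *
c=dict(np.load('w2.npz')); c['f']=float(c['f'])
print(onz(c,[(42,195),(10,350)],.090), onz(c,(128,168),.006))
```

```text
[[ 0.48549761 -0.10213236  0.09      ]
 [ 0.45337652 -0.18139438  0.09      ]] [[ 0.48507835 -0.10382745  0.006     ]]
```

{"api": "send_rows", "payload": {
  "plan": [
    [0.6, 0, 0, 0, 0],
    [0.4, 0, 0, 0, 0],
    [0.4, 0, 0, 0, 0],
    [0.4, 0, 0, -30, 0],
    [0.4, 0, 0, -80, 0],
    [0.4, 0, 0, -130, 0],
    [0.4, -3, -50, -150, 0.13],
    [0.4, -5, -100, -150, 0.26],
    [0.4, -5, -118, -150, 0.385],
    [0.4, -5, -118, -150, 0.385]
  ]
}}

```text
clock: 7.55
eef_pos: [0.4667, -0.1448, 0.2096]
eef_rot: [-0.0, 0.829, 0.559, 0.001]
wrist_force: [0.8, -0.1, -0.3]
finger_gap: 0.603
grasp_force: 0.0
```

Run:
```python
from h import *
o=manip.get_obs(); print(o['clock'],np.round(o['eef_pos'],4),rot(o['eef_rot']).round(3).tolist(),np.round(o['qvel'],2))
c=cam('wrist'); cv2.imwrite('pics/w3.png',c['img']); np.savez('w3.npz',**c)
```

```text
7.55 [ 0.4667 -0.1448  0.2096] [[0.375, 0.927, 0.001], [0.927, -0.375, 0.001], [0.001, 0.0, -1.0]] [ 0.01  0.04 -0.03 -0.05 -0.02 -0.    0.08]
```

View pics/w3.png

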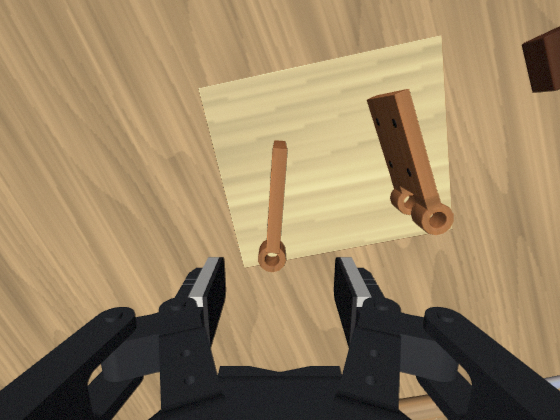

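The odd leaf stands upright and free on the board, with its top knuckle at (435, 218). The single leaf's top edge starts at about (280, 149), and its hole is at (272, 258).

Run:
```python
from h import *
c=dict(np.load('w3.npz')); c['f']=float(c['f'])
hsv=cv2.cvtColor(c['img'],cv2.COLOR_BGR2HSV)
m=((hsv[...,0]<16)&(hsv[...,1]>125)).astype(np.uint8)
L=[]
for r in range(155,241,5):
    x=np.where(m[r,250:310])[0]+250; L.append((x.mean(),r)); print(r,x.min(),x.max(),end='; ')
P=onz(c,L[:15],.09); v=cv2.fitLine(P[:,:2].astype(np.float32),cv2.DIST_HUBER,0,.001,.001).ravel(); print(v,np.arctan2(v[0],v[1]))
far=onz(c,[(280,149)],.09)[0]; hole=onz(c,[(272,258.5)],.060)[0]; print(far,hole,np.linalg.norm((far-hole)[:2]))
g=m[235:280,250:300]; 
for r in range(246,272,2): print(''.join('#' if k else '.' for k in m[r,255:292]),r)
```

```text
155 272 286; 160 272 285; 165 272 285; 170 271 285; 175 271 284; 180 271 284; 185 270 284; 190 270 283; 195 270 283; 200 269 282; 205 269 282; 210 269 281; 215 268 281; 220 268 281; 225 268 281; 230 267 280; 235 267 280; 240 266 279; [ 0.4386072   0.8986789   0.4696     -0.13512403] 0.45404828
[ 0.48565286 -0.10328899  0.09      ] [ 0.43818171 -0.20037007  0.06      ] 0.10806593171050624
.....########################........ 246
.....#########################....... 248
.....#########################....... 250
....#############.############....... 252
....########..........########....... 254
...###########.......#########....... 256
...############################...... 258
...############################...... 260
....##########################....... 262
.....#########################....... 264
......######################......... 266
........##################........... 268
...........#############............. 270
```

{"api": "send_rows", "payload": {
  "plan": [
    [0.4, 1, -1, 40, 0.069],
    [0.4, 1, -1, 90, 0.069],
    [0.4, 1, -1, 130, 0.069],
    [0.4, 1, -1, 150, 0.069],
    [0.4, 1, -1, 153, 0.069],
    [0.8, 1, -1, 153, 0.069],
    [1, 1, -1, 153, 0.069],
    [1, 1, -1, 153, 0.069],
    [1, 1, -1, 153, 0.069],
    [1, 1, -1, 153, 0.069]
  ],
  "force": 50
}}

```text
clock: 8.85
eef_pos: [0.4675, -0.1436, 0.057]
eef_rot: [0.0, 0.848, 0.53, 0.001]
wrist_force: [0.1, 1.3, 8.1]
finger_gap: 0.132
grasp_force: 53.2
```

Run:
```python
from h import *
o=manip.get_obs(); print(o['clock'],np.round(o['eef_pos'],4),rot(o['eef_rot']).round(3).tolist(),np.round(o['wrist_force'],2),o['finger_gap'],o['grasp_force'])
```

```text
8.85 [ 0.4675 -0.1436  0.057 ] [[0.437, 0.899, 0.001], [0.899, -0.437, 0.0], [0.001, 0.001, -1.0]] [0.11 1.29 8.1 ] 0.13216066590790437 53.169050216674805
```

{"api": "send_rows", "payload": {
  "plan": [
    [1, 0, 0, -30, 0],
    [1, 0, 0, -80, 0],
    [1, 0, 0, -135, 0],
    [1, 20, -5, -175, 0],
    [1, 70, -27, -180, -0.05],
    [1, 125, -47, -180, -0.12],
    [1, 180, -68, -180, -0.18],
    [1, 235, -89, -180, -0.24],
    [1, 290, -110, -180, -0.3],
    [1, 345, -131, -180, -0.364]
  ]
}}

```text
clock: 10.1
eef_pos: [0.4998, 0.2257, 0.2366]
eef_rot: [-0.0, 0.737, 0.676, 0.0]
wrist_force: [2.5, -0.7, -0.1]
finger_gap: 0.13
grasp_force: 51.6
```

Run:
```python
from h import *
o=manip.get_obs(); M=rot(o['eef_rot']);p=np.array(o['eef_pos']); print(o['clock'],p,M.round(3).tolist())
print((M.T@(np.array([.5104,.345,.23])-p)*1e3).round(1), 'yaw',np.arctan2(M[0,0],M[1,0]))
```

```text
10.1 [0.49983942 0.2257298  0.23656299] [[0.087, 0.996, 0.0], [0.996, -0.087, 0.001], [0.001, 0.0, -1.0]]
[119.7   0.2   6.6] yaw 0.08681073538509529
```

{"api": "send_rows", "payload": {
  "plan": [
    [1, 50, 0, 0, 0],
    [1, 100, 0, 0, 0],
    [1, 120, 0, 10, 0],
    [1, 120, 0, 50, 0],
    [1, 120, 0, 95, 0],
    [1, 120, 0, 135, 0],
    [1, 120, 0, 152, 0],
    [1, 120, 0, 152, 0],
    [1, 120, 0, 152, 0]
  ]
}}

```text
clock: 11.22
eef_pos: [0.5116, 0.3436, 0.0858]
eef_rot: [0.0, 0.738, 0.675, 0.001]
wrist_force: [1.0, -0.2, -1.1]
finger_gap: 0.136
grasp_force: 51.5
```

Run:
```python
from h import *
o=manip.get_obs(); M=rot(o['eef_rot']);p=np.array(o['eef_pos']); print(o['clock'],p,M.round(3).tolist(),np.round(o['qvel'],3))
ax=np.array([.4991,.2073]); ep=p-.0657*M[:,0]; ep[2]=p[2]-.009; print('pred hole',ep)
t=cam('top'); s=cam('scene'); np.savez('t4.npz',**t); np.savez('s4.npz',**s)
for n,c in (('t',t),('s',s)):
    print(n,'fixed top',proj(c,[*ax,.12])[0],'leaf knuckle top',proj(c,[ep[0],ep[1],ep[2]+.012])[0])
a=t['img'][190:265,145:245]; u=proj(s,[.5,.22,.1])[0].astype(int); b=s['img'][u[1]-35:u[1]+40,u[0]-40:u[0]+60]; print('scene crop origin',u-[40,35])
cv2.imwrite('pics/ts4.png',cv2.resize(np.vstack([a,b]),None,fx=4,fy=4,interpolation=cv2.INTER_CUBIC)[:600])
```

```text
11.225 [0.5116209  0.34361563 0.08584107] [[0.089, 0.996, 0.001], [0.996, -0.089, 0.001], [0.001, 0.001, -1.0]] [-0.002 -0.008  0.    -0.002 -0.002 -0.004  0.002]
pred hole [0.50575803 0.27817781 0.07684107]
t fixed top [206.7100226  219.67795278] leaf knuckle top [182.28806098 218.09197018]
s fixed top [321.71219708 161.83677646] leaf knuckle top [337.01133617 157.62004448]
scene crop origin [283 128]
```

View pics/ts4.png

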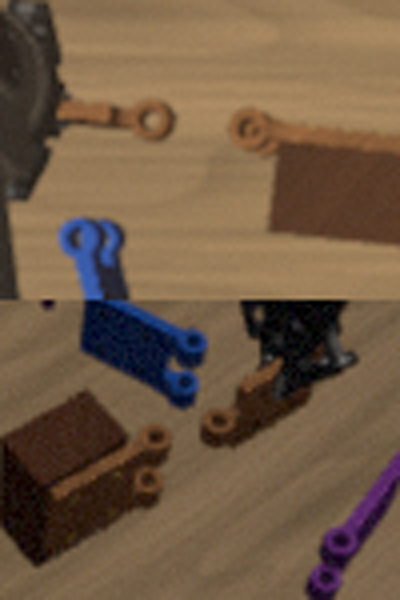

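The standoff view shows the leaf's hole at top-view px (183.3, 219.8) and the fixed upper hole at (207.5, 222.3). In the scene view they are at (338, 158) and (321.8, 162.3). I'll refine the ring centres.

Run:
```python
from h import *
from scipy.optimize import least_squares
def ring(c,uv0,r0,skip):
    # radial edges of the outer circle by strongest saturation gradient, excluding directions towards the web
    k=8; g=cv2.cvtColor(c['img'],cv2.COLOR_BGR2HSV)[...,1].astype(np.float32); g=cv2.GaussianBlur(g,(0,0),.7)
    cen=np.array(uv0,float)
    for _ in range(6):
        P=[]
        for a in np.radians(np.arange(0,360,8)):
            if abs((np.degrees(a)-skip+180)%360-180)<50: continue
            r=np.arange(r0-2,r0+2.5,.1); x=(cen[0]+r*np.cos(a)).astype(np.float32); y=(cen[1]+r*np.sin(a)).astype(np.float32)
            v=cv2.remap(g,x[None],y[None],cv2.INTER_LINEAR)[0]; i=np.argmin(np.gradient(v)); P.append((x[i],y[i]))
        P=np.array(P); s=least_squares(lambda q:np.hypot(*(P-q[:2]).T)-q[2],[*cen,r0],loss='soft_l1',f_scale=.3); cen=s.x[:2]
    return s.x,np.std(s.fun)
t=dict(np.load('t4.npz'));s=dict(np.load('s4.npz'))
for n,c,uv,r,sk in [('t leaf',t,(183.3,219.8),5.1,185),('t fix',t,(207.5,222.3),5.3,20),('s leaf',s,(338,158),4.9,-30),('s fix',s,(321.8,162.3),4.9,150)]:
    print(n,ring(c,uv,r,sk))
for n,z in(('leaf',.089),('fix',.12)):
    uv=ring(t,*((183.3,219.8),5.1,185) if z<.1 else ((207.5,222.3),5.3,20))[0][:2]; print(n,onz(t,uv,z)[0])
    uv=ring(s,*((338,158),4.9,-30) if z<.1 else ((321.8,162.3),4.9,150))[0][:2]; print(n,onz(s,uv,z)[0])
```

```text
t leaf (array([182.66033513, 219.64839947,   5.00726264]), np.float64(0.26537308532484466))
t fix (array([207.20023794, 221.95794904,   5.37224895]), np.float64(0.4480377656565245))
s leaf (array([338.54441584, 159.37484507,   5.24011741]), np.float64(0.7291483571517059))
s fix (array([320.96971439, 163.36836126,   4.59208273]), np.float64(0.39120913636653804))
leaf [0.50153615 0.27707448 0.089     ]
leaf [0.51451458 0.27679989 0.089     ]
fix [0.4930896  0.20594266 0.12      ]
fix [0.50202236 0.20110697 0.12      ]
```

{"api": "send_rows", "payload": {
  "plan": [
    [1, -10, -1, 1, 0],
    [1, -25, -1, 2, 0],
    [1, -40, -1, 2, 0],
    [1, -52, -1, 2, 0],
    [1, -60, -1, 2, 0],
    [1, -66, -1, 2, 0],
    [1, -70, -1, 2, 0],
    [1, -71, -1, 2, 0],
    [1, -71, -1, 2, 0],
    [1, -71, -1, 2, 0]
  ]
}}

```text
clock: 12.58
eef_pos: [0.5034, 0.273, 0.0823]
eef_rot: [-0.0, 0.738, 0.675, -0.0]
wrist_force: [-0.1, 0.5, -2.5]
finger_gap: 0.134
grasp_force: 51.5
```

Run:
```python
from h import *
o=manip.get_obs(); M=rot(o['eef_rot']);p=np.array(o['eef_pos']); print(o['clock'],p,M.round(3).tolist(),np.round(o['wrist_force'],2))
ep=p-.0657*M[:,0]; ep[2]=p[2]-.009; print('pred hole',ep)
t=cam('top'); s=cam('scene'); np.savez('t5.npz',**t); np.savez('s5.npz',**s)
a=t['img'][203:238,165:245]; b=s['img'][138:178,280:360]
cv2.imwrite('pics/ts5.png',cv2.resize(np.vstack([a,b]),None,fx=7.5,fy=7.5,interpolation=cv2.INTER_CUBIC))
```

```text
12.575 [0.50344686 0.27295359 0.08228041] [[0.089, 0.996, -0.0], [0.996, -0.089, -0.0], [-0.0, -0.0, -1.0]] [-0.11  0.55 -2.53]
pred hole [0.49762471 0.20751207 0.07328041]
```

View pics/ts5.png

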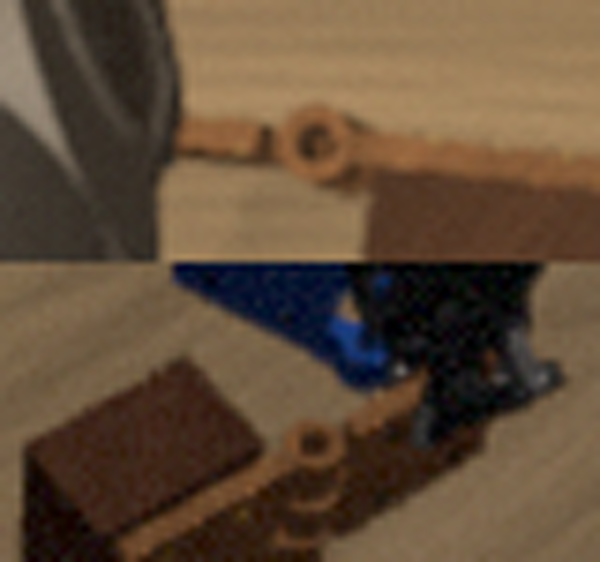

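The leaf is seated between the fixed knuckles. In the crop its strip is at row ~137 for columns 180–262, the fixed hole is at (317, 143), and the fixed strip runs from (370, 150) to (600, 175). I'll compare the +x faces of both leaves for coplanarity.

Run:
```python
from h import *
t=dict(np.load('t5.npz'))
g=cv2.GaussianBlur(cv2.cvtColor(t['img'],cv2.COLOR_BGR2HSV)[...,1].astype(np.float32),(0,0),.6)
def edge(x,y0):
    y=np.arange(y0-3.5,y0+3.5,.05).astype(np.float32); v=cv2.remap(g,np.full((1,len(y)),x,np.float32),y[None],cv2.INTER_CUBIC)[0]
    d=np.gradient(v).clip(0); d[d<.5*d.max()]=0; return (x,(d*y).sum()/d.sum())
def fit(z,xs,f):
    P=onz(t,[edge(x,f(x)) for x in xs],z)[:,:2]; v=cv2.fitLine(P.astype(np.float32),cv2.DIST_HUBER,0,.001,.001).ravel()
    sg=np.sign(v[1]); v[:2]*=sg; return v, np.std((P-v[2:])@[v[1],-v[0]])
A,sa=fit(.116,range(190,200),lambda x:219.3+.1*(x-195)); B,sb=fit(.12,range(217,243),lambda x:221+.108*(x-217))
print('leaf',A,np.arctan2(A[0],A[1]),sa,'fixed',B,np.arctan2(B[0],B[1]),sb)
n=np.array([B[1],-B[0]]); print('leaf face offset +x of fixed face (mm)',(A[2:]-B[2:])@n*1e3, 'yaw diff', np.arctan2(A[0],A[1])-np.arctan2(B[0],B[1]))
```

```text
leaf [0.07115921 0.99746495 0.5025495  0.24021763] 0.07121939 0.00047992651482352256 fixed [0.11766928 0.99305284 0.49415803 0.15440337] 0.117942534 0.00043708894474206905
leaf face offset +x of fixed face (mm) -1.7644987 yaw diff -0.046723142
```

{"api": "send_rows", "payload": {
  "plan": [
    [1, 0, 0.5, -1, 0.01],
    [1, 0, 1, -2, 0.01],
    [1, 0, 1, -2, 0.01],
    [1, 0, 1, -2, 0.01],
    [1, 0, 1, -2, 0.01],
    [1, 0, 1, -2, 0.01],
    [1, 0, 1, -2, 0.01]
  ]
}}

```text
clock: 13.55
eef_pos: [0.5045, 0.2726, 0.0843]
eef_rot: [0.0, 0.741, 0.671, -0.0]
wrist_force: [-0.5, -0.1, -1.3]
finger_gap: 0.127
grasp_force: 51.5
```

Run:
```python
from h import *
o=manip.get_obs(); M=rot(o['eef_rot']);p=np.array(o['eef_pos']); print(o['clock'],p,np.round(o['wrist_force'],2),np.round(o['qvel'],3),o['grasp_force'])
ep=p-.0657*M[:,0]; ep[2]=p[2]-.009; print('pred hole',ep)
s=cam('scene'); f=proj(s,[[ep[0]+.0,ep[1],.12],[.4991,.2073,.058]]); print(f)
# heights of knuckle bands in the scene view
b=s['img'][145:185,300:345]; cv2.imwrite('pics/s6.png',cv2.resize(b,None,fx=13,fy=13,interpolation=cv2.INTER_CUBIC))
```

```text
13.55 [0.50446663 0.27257123 0.08430163] [-0.54 -0.13 -1.29] [ 0.001 -0.001 -0.    -0.001  0.002  0.001 -0.   ] 51.541253328323364
pred hole [0.49796733 0.20719348 0.07530163]
[[321.45170657 161.64199224]
 [319.76696626 172.56679755]]
```

View pics/s6.png

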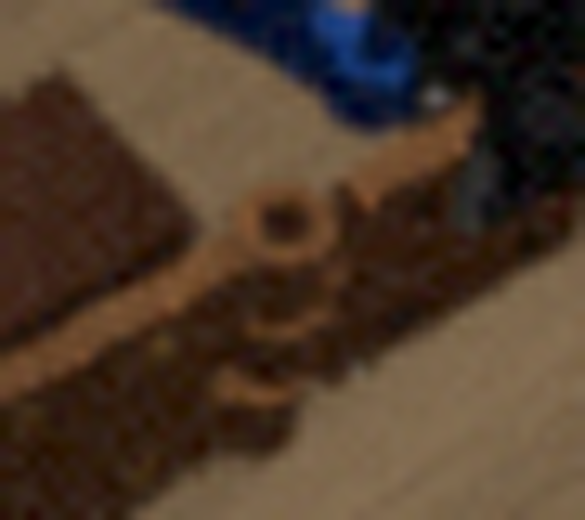

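The scene crop shows the loose knuckle sitting in the gap: upper hole at (283, 220), loose knuckle's lit rim at about (290, 325), lower fixed rim at about (255, 385). The leaves are in line and nothing is touching, so I'm handing in.

```bash
python3 -c "
from rig import manip
print(manip.close_job())"
```

```text
the job is handed in; nothing more can be done
None
```

I handed the job in at about 13.6 s. The two-knuckle leaf stands free on the board, and the single-knuckle leaf is held in the hinge gap with its hole an estimated 1 mm from the axis and no contact force showing. `close_job()` gave no verdict, so I can't confirm a pass.

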